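# Shorten the cigar cutter's length stop by one hole

### The arm

A 6-joint arm with a two-finger parallel gripper is mounted at the origin on the work surface. World frame = base frame: x ahead of the robot, y to its left, z up, the work surface at z = 0. Lengths are in m, angles in rad, forces in N, time in s.
With the tool pointing down it reaches from about 0.375 to 0.975 m from the base axis. Payload 3.8 kg.
Tool frame: the origin (TCP) lies at the very end of the fingers, on their centre line; the grasp point (between the pads) lies 19 mm behind it; z points along the fingers, y is the line along which they close (so a half turn about z gives the same grasp; the last joint's range is limited). The gripper opens to 85 mm and grips with 20 to 120 N. Pads are 22 mm wide; open, the fingers measure 114 mm over their backs; the gripper's body (76 mm by 85 mm) begins 54 mm behind the grasp point. The pads swing forward as they close: fully open they stand 13 mm farther back than shut.
Start: joints at [1.304, 0.264, 1.604, -0, 1.274, -0.037], TCP at [0.154, 0.657, 0.231] pointing down, gripper open.
Joint ranges: [-2.63, 2.63], [-0.94, 2.18], [0.31, 2.57], [-1.31, 4.45], [0, 2.66], [-2.55, 2.55]. Speed limits (rad/s): [2.57, 2.57, 3.14, 3.14, 3.14, 3.14].

### API

Orientations are given as a rotation vector (axis times angle).
In Python, from workcell import * gives the robot as it stands.
- The arm moves only by the shell command python3 -m crank 'ROWS' [OPENING] [FORCE]. ROWS is JSON, a list that holds one entry, the list of rows, each a list of 6 numbers: the shift along the tool's x, y, z in cm, then the turn, a rotation vector about the tool's x, y, z in rad. In form: [[[dx, dy, dz, ax, ay, az], ...]]. A call has 1 to 8 rows; each row shifts and turns the commanded pose from where the row before left it, along the tool's axes as they then stand; what a row does not reach is not made up. A row lasts 1/12 s, in which the tool goes at most 41.7 mm and 7.16 degrees, less where a joint would pass 70% of its speed; a pose out of reach is approached as far as the arm can. A call with a gripper value outside its range is refused whole. OPENING is the finger opening in cm, from 0 to 8.54, set as the call begins (- or left out, the last holds). The fingers move at their own pace and stop on an object; FORCE is the grip in N (left out, the last holds). Time passes only in rows, so rows that do not move let the fingers close. It gives the time, the measured TCP pose, the force, the opening and the grip force at its end, in the units of the state.
- read_state(): the state, without advancing time (a new reading comes with each control period).
- read_camera(name): name is "scene" or "top" or "wrist"; returns the picture (384x512x3 uint8, blue, green, red); there is no depth.
- camera_model(name): a dict with "camera_matrix" (3x3 intrinsics, pixels), "k1" (the pictures are not rectified: a ray, as slopes to the right and down, at radius r is drawn at 1 + k1 r^2 times it, then the intrinsics apply), "R" (3x3) and "t" (3): a world point X has camera coordinates R X + t. Camera axes: x right, y down, z forward; pixel columns grow to the right and rows downward; lengths in m; the calibration is good to about 2 mm. A picture is of the moment at which its call begins: read the wrist's pose just before it. camera_model takes no time and is no camera call; for the wrist camera it gives the pose at the moment of the call.
- finish_job(): hands the job in; it is judged then, once.
The state is a dict: "time": time; "q": joint angles; "joint_vel": joint speeds; "joint_torque": joint torques, N m; "tool_pos": TCP position; "tcp_rot": TCP orientation; "wrist_force": force on the tool from outside, world axes, zero at the start; "torque": the same for the moment, N m; "width": opening from 0.0 (shut) to 1.0 (fully open); "grip_force": force on a finger pad.
Only numpy, scipy, OpenCV 4.12 (cv2) and the standard library are available. Lean on these libraries where they do the work, as an engineer would, in place of code of your own. Each camera call takes 0.05 s, during which the arm holds its last target. There are 200 camera calls.

### The job

Set the length stop of the cigar cutter one hole shorter: pull up the spring plunger on the stop's saddle, slide the saddle along the holed tube to the very next hole on the guillotine blade's side, and let the pin drop fully home in that hole. Finish while still gripping the plunger's knob, holding the pin fully down in the hole; do not let go. Leave the tumbler and the small cup where they stand.

Things in the scene. Friction and masses are not known exactly. Their poses are not given: they have to be found in the camera images.
- cutter: The cutter's fixed bed, a grey plate 150 x 340 x 10 mm on the bench. Origin on the bench surface straight below the middle hole of the tube. Its y axis runs along the tube, its z axis up. The steel square tube (24 mm wide, 300 mm long, top face 54 mm above the bench) has five square holes, 11 mm wide, in its top at y = -60, -30, 0, 30 and 60 mm; an aluminium V trough lies beside the tube at x = +62 mm, its edges under 55 mm high.
- blade (a point): Centre of the steel guillotine blade, 105 mm above the bench, in its upright aluminium frame (about 74 x 24 mm in plan, 153 mm high, with a round wooden handle on top up to 176 mm). The frame stands over the trough at one end of the bed, at y = +160 or -160 mm of the bed; a low bracket (58 mm high) is at the other end. The side varies.
- stop (a joint): Sliding position of the stop's saddle along the bed's +y, in m: 0 at the middle hole, where it begins; the next holes are at +0.030 and -0.030, ends of travel at +0.072 and -0.072. It slides with about 2 N of friction once the pin is clear. The saddle is a grey block 34 x 40 mm in plan, top 63 mm above the bench, straddling the tube, with an arm 63 mm high reaching to a paddle in the trough, and on it a steel barrel of 18 mm diameter up to 80 mm.
- plunger (a joint): Lift of the spring plunger, in m: 0 with the pin fully home, 0.016 at the upper stop. A spring pulls it down with 4 N at 0, 8 N at 0.016. The round-ended pin, 8 mm in diameter, reaches 9 mm below the tube's top when home: it is clear of the hole above 0.009; let down between holes, it rests on the tube at 0.009 and can slide there until it drops into a hole. About 1.5 mm of play along the tube.
- knob (a point): Centre of the plunger's knob, an upright round black knob 24 mm in diameter and 22 mm high (88 to 110 mm above the bench with the pin home), above the middle of the saddle. It rises with the plunger and travels with the saddle.
- tumbler: Bystander: open drinking glass, 76 mm in diameter, 88 mm high, on the bench; origin under its centre.
- glue_cup: Bystander: small white ceramic cup, 54 mm in diameter, 42 mm high; origin under its centre. (A dark wooden cigar mould, 40 mm high, is fixed to the bench farther off.)

How it is judged:
By the outcome, as a careful person would: the job done as asked, in the order asked, and still so for the second after the job is handed in, while the arm keeps its last pose, push and grip.
It also fails if it takes over 32 s, if anything falls off the work surface, if the arm or the gripper's body presses on something with over 40 N, if the wrist force passes 120 N, or if a joint passes its speed limit or range.

## Working session

There is one attempt and no reset: what is moved stays moved. The work goes in short steps, Python scripts to look and compute and a shell command to move; the robot and the scene stay as the last step left them, time stands still between calls to the robot, and variables do not carry over. Pictures are saved under pics/ and viewed, at most 10 in all, crops included, and the job is handed in when it is done.

```bash
mkdir -p pics; cat > h.py <<'E'
import numpy as np, cv2
from workcell import *
def ray(name,u,v,m=None):
    m=m or camera_model(name); K=np.array(m["camera_matrix"]); d=np.array([m["k1"],0,0,0,0.])
    p=cv2.undistortPoints(np.array([[[u,v]]],float),K,d,criteria=(3,50,1e-10))[0,0]
    R=np.array(m["R"]);t=np.array(m["t"])
    return -R.T@t, R.T@np.array([p[0],p[1],1])
def atz(name,u,v,z,m=None):
    c,d=ray(name,u,v,m); return c+d*(z-c[2])/d[2]
def proj(name,X):
    m=camera_model(name)
    return cv2.projectPoints(np.array(X,float).reshape(-1,1,3),cv2.Rodrigues(np.array(m["R"]))[0],np.array(m["t"]),np.array(m["camera_matrix"]),np.array([m["k1"],0,0,0,0.]))[0][:,0]
E
python3 - <<'E'
from h import *
a=read_camera("top");cv2.imwrite("pics/top.png",a)
b=read_camera("scene");cv2.imwrite("pics/scene.png",b)
for n in("top","scene"):
    m=camera_model(n);print(n,-np.array(m["R"]).T@m["t"])
s=read_state();print(s["tcp_rot"],s["time"])
E
```

```text
top [0.500136  0.004399  0.9876533]
scene [1.01507058 0.27155131 0.65637127]
[-0.36022626 -3.12057425  0.00320605] 0.1
```

View pics/top.png

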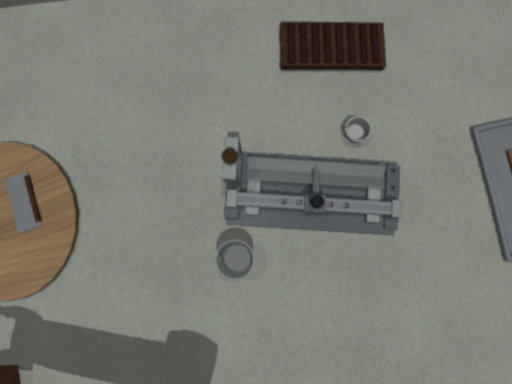

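View pics/scene.png

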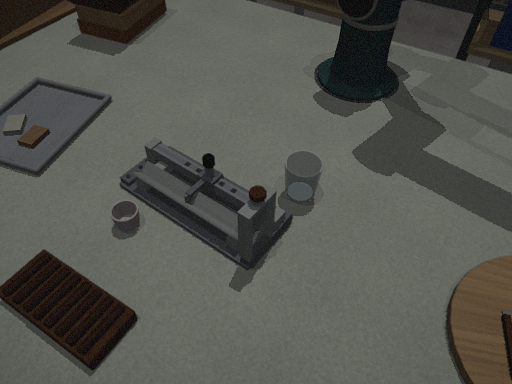

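The top view shows the knob at (317,201), the guillotine handle at (230,156) and the tube running from (232,198) to (398,208). The tumbler is at about (235,258) and the cup at (357,129). The blade is at the image-left end of the bed.

```bash
python3 - <<'E'
from h import *
for n,u,v,z in[("top",317,201,.11),("scene",208.5,156,.11),("top",230,156,.176),("top",232,198,.054),("top",398,208,.054),("top",284,201,.054),("top",346,205,.054),("top",237,245,.088),("top",237,259,.0),("top",357,127,.042)]:
    print(n,u,v,atz(n,u,v,z).round(4))
R=cv2.Rodrigues(np.array(read_state()["tcp_rot"]))[0];print(R.round(3))
m=camera_model("wrist");print((R.T@(-np.array(m["R"]).T@m["t"]-read_state()["tool_pos"])).round(3))
E
```

```text
Traceback (most recent call last):
  File "h.py", line 9, in atz
    c,d=ray(name,u,v,m); return c+d*(z-c[2])/d[2]
        ~~~^^^^^^^^^^^^
  File "h.py", line 5, in ray
    p=cv2.undistortPoints(np.array([[[u,v]]],float),K,d,criteria=(3,50,1e-10))[0,0]
      ~~~~~~~~~~~~~~~~~~~^^^^^^^^^^^^^^^^^^^^^^^^^^^^^^^^^^^^^^^^^^^^^^^^^^^^^
cv2.error: OpenCV(4.12.0) :-1: error: (-5:Bad argument) in function 'undistortPoints'
> Overload resolution failed:
>  - undistortPoints() got an unexpected keyword argument 'criteria'
>  - undistortPoints() got an unexpected keyword argument 'criteria'
```

```bash
sed -i 's/undistortPoints(\(.*\),K,d,criteria=/undistortPointsIter(\1,K,d,None,None,/' h.py; python3 - <<'E'
from h import *
for n,u,v,z in[("top",317,201,.11),("scene",208.5,156,.11),("top",230,156,.176),("top",232,198,.054),("top",398,208,.054),("top",284,201,.054),("top",346,205,.054),("top",237,245,.088),("top",237,259,.0),("top",357,127,.042)]:
    print(n,u,v,atz(n,u,v,z).round(4))
R=cv2.Rodrigues(np.array(read_state()["tcp_rot"]))[0];print(R.round(3))
m=camera_model("wrist");print((R.T@(-np.array(m["R"]).T@m["t"]-read_state()["tool_pos"])).round(3))
E
```

```text
top 317 201 [ 0.5663 -0.091   0.11  ]
scene 208.5 156 [ 0.5668 -0.0909  0.11  ]
top 230 156 [0.6419 0.06   0.176 ]
top 232 198 [0.5811 0.0662 0.054 ]
top 398 208 [ 0.552  -0.2548  0.054 ]
top 284 201 [ 0.5724 -0.0336  0.054 ]
top 346 205 [ 0.5611 -0.1529  0.054 ]
top 237 245 [0.4911 0.0568 0.088 ]
top 237 259 [0.4621 0.0626 0.    ]
top 357 127 [ 0.7167 -0.1848  0.042 ]
[[-0.974  0.228 -0.001]
 [ 0.228  0.974 -0.002]
 [ 0.    -0.002 -1.   ]]
[ 0.081 -0.    -0.143]
```

Both views put the knob at (0.5665, -0.091), agreeing to 1 mm, and the blade is at bed +y (about world +y). First I turn the tool so the fingers close along the tube, then travel at the present height.

```bash
python3 -m crank '[[[0,0,0,0,0,-0.07],[0,0,0,0,0,-0.07],[-2.17,-3.22,0,0,0,0],[-2.17,-3.22,0,0,0,0],[-2.17,-3.22,0,0,0,0],[-2.17,-3.22,0,0,0,0],[-2.17,-3.22,0,0,0,0],[-2.17,-3.22,0,0,0,0]]]' 8.5 40
python3 -m crank '[[[-2.17,-3.22,0,0,0,0],[-2.17,-3.22,0,0,0,0],[-2.17,-3.22,0,0,0,0],[-2.17,-3.22,0,0,0,0],[-2.17,-3.22,0,0,0,0],[-2.17,-3.22,0,0,0,0],[-2.17,-3.22,0,0,0,0],[-2.17,-3.22,0,0,0,0]]]'
python3 -m crank '[[[-2.17,-3.22,0,0,0,0],[-2.17,-3.22,0,0,0,0],[-2.17,-3.22,0,0,0,0],[-2.17,-3.22,0,0,0,0],[-2.17,-3.22,0,0,0,0],[-2.17,-3.22,0,0,0,0],[0,0,0,0,0,0],[0,0,0,0,0,0]]]'
cat > rel.py <<'E'
from h import *
def rel(X):
    s=read_state();R=cv2.Rodrigues(np.array(s["tcp_rot"]))[0]
    return (R.T@(np.array(X)-s["tool_pos"])*100).round(2)
E
python3 - <<'E'
from rel import *
s=read_state();print(s["time"],s["tool_pos"],s["wrist_force"],cv2.Rodrigues(np.array(s["tcp_rot"]))[0].round(3))
print(rel([.5665,-.091,.082]))
cv2.imwrite("pics/w1.png",read_camera("wrist"))
print(proj("wrist",[[.5665,-.091,.11]]))
E
```

```text
time: 0.77
tool_pos: [0.2663, 0.4512, 0.2307]
tcp_rot: [-0.14, -3.138, 0.001]
wrist_force: [1.1, -0.0, 1.2]
width: 0.995
grip_force: 0.0
time: 1.43
tool_pos: [0.4161, 0.1792, 0.2311]
tcp_rot: [-0.141, -3.138, -0.0]
wrist_force: [0.3, 0.2, -0.2]
width: 0.995
grip_force: 0.0
time: 2.1
tool_pos: [0.5284, -0.0248, 0.2306]
tcp_rot: [-0.147, -3.137, -0.0]
wrist_force: [-0.7, 1.0, -0.5]
width: 0.992
grip_force: 0.0
2.1 [ 0.52842967 -0.02482277  0.23056917] [-0.74234081  1.02217177 -0.54821888] [[-0.996  0.093 -0.001]
 [ 0.093  0.996  0.   ]
 [ 0.001  0.    -1.   ]]
[-4.43 -6.23 14.85]
[[181.56587858 234.36958271]]
```

View pics/w1.png

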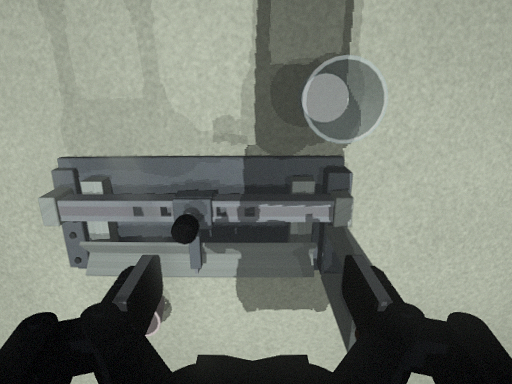

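The wrist view shows the knob top at about (183,231), against a predicted (182,234). The tube lies nearly horizontal in the image, so the fingers are aligned with it. Next I go above the knob and look again.

```bash
python3 -m crank '[[[-1.5,-2.1,0,0,0,0],[-1.5,-2.1,0,0,0,0],[-1.43,-2.03,0,0,0,0],[0,0,3,0,0,0],[0,0,3,0,0,0],[0,0,2.5,0,0,0],[0,0,0,0,0,0],[0,0,0,0,0,0]]]' 
python3 - <<'E'
from rel import *
s=read_state();print(s["time"],s["tool_pos"])
print(rel([.5665,-.091,.082]))
cv2.imwrite("pics/w2.png",read_camera("wrist"))
cv2.imwrite("pics/s2.png",cv2.resize(read_camera("scene")[100:260,100:320],None,fx=3,fy=3))
print(proj("wrist",[[.5665,-.091,.11]]))
E
```

```text
time: 2.82
tool_pos: [0.5647, -0.0872, 0.1446]
tcp_rot: [-0.138, -3.134, -0.002]
wrist_force: [0.4, 0.3, 0.3]
width: 0.989
grip_force: 0.0
2.8167 [ 0.56474425 -0.08724896  0.14461808]
[-0.24 -0.36  6.26]
[[247.28488541 224.70287202]]
```

View pics/w2.png

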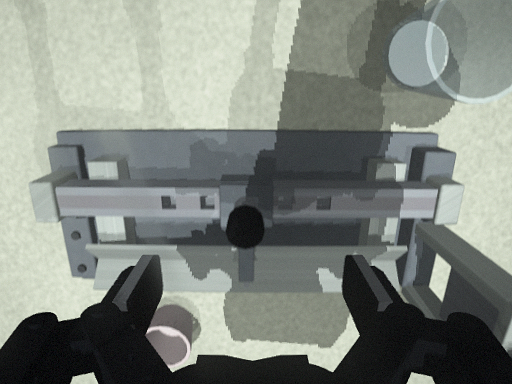

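Knob is at about (245,227), predicted (247,225), so the estimate is good to 1–2 mm. I'll check the settled pose.

```bash
python3 -m crank '[[[0,0,0,0,0,0],[0,0,0,0,0,0]]]'; python3 - <<'E'
from rel import *
print(rel([.5665,-.091,.084]), atz("wrist",245,227,.11))
E
```

```text
time: 3.08
tool_pos: [0.5683, -0.089, 0.1487]
tcp_rot: [0.14, 3.134, -0.001]
wrist_force: [0.2, 0.1, -0.3]
width: 0.995
grip_force: 0.0
[ 0.19 -0.22  6.47] [ 0.5689158  -0.09335647  0.11      ]
```

```bash
python3 -m crank '[[[0,-0.25,1.5,0,0,0],[0,0,1.5,0,0,0],[0,0,1.5,0,0,0],[0,0,1.0,0,0,0],[0,0,0.6,0,0,0],[0,0,0,0,0,0],[0,0,0,0,0,0],[0,0,0,0,0,0]]]'; for i in 1 2 3; do python3 -m crank '[[[0,0,0,0,0,0]]]'|head -4; done
python3 - <<'E'
from rel import *
cv2.imwrite("pics/w3.png",read_camera("wrist"))
cv2.imwrite("pics/s3.png",cv2.resize(read_camera("scene")[100:260,100:320],None,fx=3,fy=3))
E
```

```text
time: 3.75
tool_pos: [0.5675, -0.0918, 0.0864]
tcp_rot: [0.141, 3.137, -0.001]
wrist_force: [0.5, -0.6, 0.1]
width: 0.995
grip_force: 0.0
time: 3.83
tool_pos: [0.5675, -0.0918, 0.0864]
tcp_rot: [0.141, 3.136, -0.0]
wrist_force: [0.7, 1.2, 0.4]
time: 3.92
tool_pos: [0.5673, -0.0917, 0.0862]
tcp_rot: [0.141, 3.137, -0.0]
wrist_force: [-0.2, -0.3, -0.2]
time: 4.0
tool_pos: [0.5671, -0.0917, 0.086]
tcp_rot: [0.141, 3.137, -0.0]
wrist_force: [0.6, -0.2, -0.1]
```

View pics/s3.png

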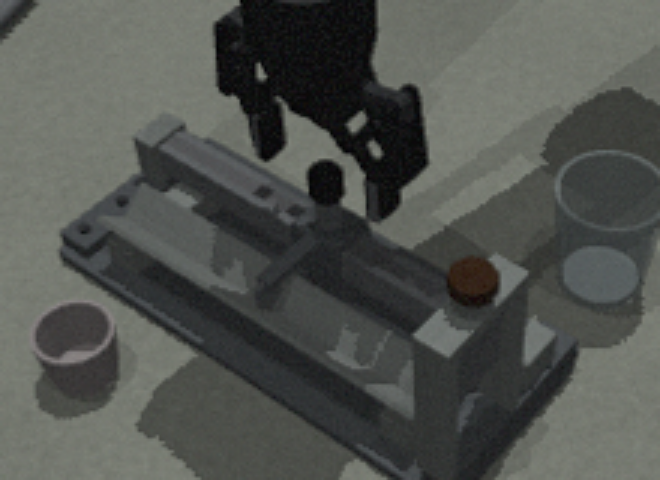

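View pics/w3.png

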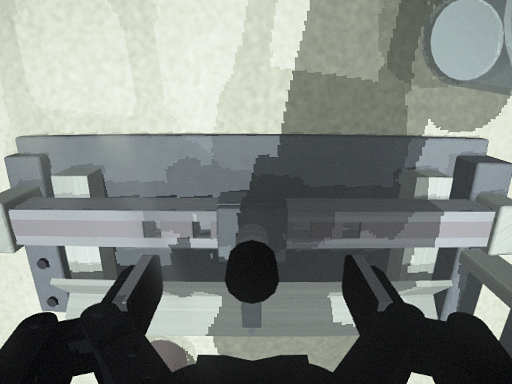

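The knob is centred between the fingertips: image column 251 for both the knob and the finger midline. I lower 3 mm and close.

```bash
python3 -m crank '[[[0,0,0.3,0,0,0],[0,0,0,0,0,0],[0,0,0,0,0,0],[0,0,0,0,0,0],[0,0,0,0,0,0],[0,0,0,0,0,0],[0,0,0,0,0,0],[0,0,0,0,0,0]]]' 1.5 60;  python3 -m crank '[[[0,0,0,0,0,0],[0,0,0,0,0,0],[0,0,0,0,0,0],[0,0,0,0,0,0]]]'
```

```text
time: 4.77
tool_pos: [0.5666, -0.0916, 0.0825]
tcp_rot: [-0.141, -3.138, 0.0]
wrist_force: [-1.4, -0.7, 2.3]
width: 0.259
grip_force: 58.6
time: 5.1
tool_pos: [0.5666, -0.0916, 0.0825]
tcp_rot: [0.141, 3.138, -0.0]
wrist_force: [-1.8, -0.2, 2.3]
width: 0.253
grip_force: 58.7
```

```bash
python3 -m crank '[[[0,0,-0.4,0,0,0],[0,0,-0.4,0,0,0],[0,0,-0.5,0,0,0],[0,0,0,0,0,0],[0,0,0,0,0,0],[0,0,0,0,0,0],[0,0,0,0,0,0],[0,0,0,0,0,0]]]'
```

```text
time: 5.77
tool_pos: [0.5664, -0.0916, 0.0949]
tcp_rot: [-0.141, -3.138, 0.0]
wrist_force: [3.1, -1.2, -8.2]
width: 0.255
grip_force: 59.0
```

```bash
python3 -m crank '[[[0,0.5,0,0,0,0],[0,0.5,0,0,0,0],[0,0.5,0,0,0,0],[0,0.5,0,0,0,0],[0,0.5,0,0,0,0],[0,0.5,0,0,0,0],[0,0,0,0,0,0],[0,0,0,0,0,0]]]';python3 -m crank '[[[0,0,0,0,0,0],[0,0,0,0,0,0]]]'
python3 - <<'E'
from rel import *
cv2.imwrite("pics/w4.png",read_camera("wrist"))
cv2.imwrite("pics/s4.png",cv2.resize(read_camera("scene")[100:260,100:320],None,fx=3,fy=3))
E
```

```text
time: 6.43
tool_pos: [0.5694, -0.0604, 0.0953]
tcp_rot: [0.14, 3.138, 0.002]
wrist_force: [2.8, 1.9, -7.2]
width: 0.257
grip_force: 59.2
time: 6.6
tool_pos: [0.5693, -0.0612, 0.0953]
tcp_rot: [-0.141, -3.138, -0.001]
wrist_force: [3.4, 1.1, -8.0]
width: 0.256
grip_force: 59.2
```

View pics/s4.png

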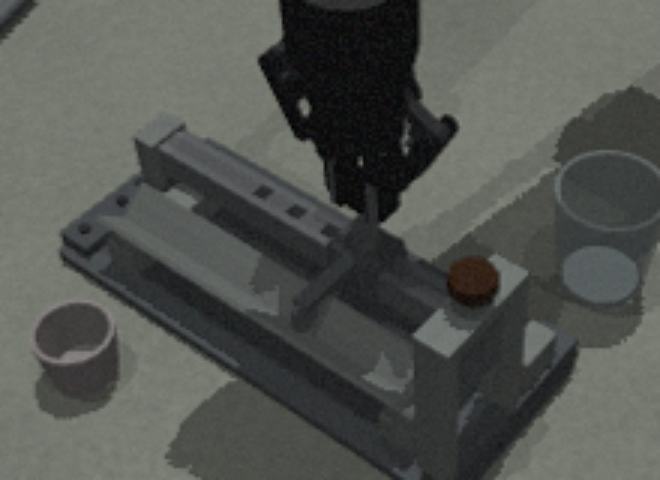

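The saddle has moved toward the blade and a third hole, the middle one, is now uncovered at (330,230). Measured travel is 30.5 mm. Now I let the pin down.

```bash
python3 -m crank '[[[0,0,0.3,0,0,0],[0,0,0.3,0,0,0],[0,0,0.3,0,0,0],[0,0,0.2,0,0,0],[0,0,0.2,0,0,0],[0,0,0,0,0,0],[0,0,0,0,0,0],[0,0,0,0,0,0]]]'; python3 -m crank '[[[0,0,0,0,0,0],[0,0,0,0,0,0]]]'
```

```text
time: 7.37
tool_pos: [0.5693, -0.0618, 0.0825]
tcp_rot: [0.141, 3.138, -0.0]
wrist_force: [0.4, 1.7, -2.4]
width: 0.258
grip_force: 59.6
time: 7.53
tool_pos: [0.5693, -0.0618, 0.0825]
tcp_rot: [0.141, 3.138, -0.0]
wrist_force: [0.8, 1.8, -2.5]
width: 0.255
grip_force: 59.7
```

The height is back to the home value, but a few newtons of spring still hang on the grip. I press down slightly to seat the pin.

```bash
python3 -m crank '[[[0,0,0.1,0,0,0],[0,0,0,0,0,0],[0,0,0,0,0,0],[0,0,0,0,0,0]]]'; python3 -m crank '[[[0,0,0.05,0,0,0],[0,0,0,0,0,0],[0,0,0,0,0,0],[0,0,0,0,0,0]]]'
```

```text
time: 7.87
tool_pos: [0.5695, -0.0618, 0.0824]
tcp_rot: [0.141, 3.138, -0.0]
wrist_force: [-2.1, 2.1, 5.3]
width: 0.257
grip_force: 60.5
time: 8.2
tool_pos: [0.5695, -0.0618, 0.0824]
tcp_rot: [0.141, 3.138, -0.0]
wrist_force: [-3.8, 1.9, 8.6]
width: 0.259
grip_force: 60.9
```

```bash
python3 - <<'E'
from rel import *
cv2.imwrite("pics/s5.png",cv2.resize(read_camera("scene")[130:230,150:290],None,fx=5,fy=5,interpolation=cv2.INTER_CUBIC))
print(read_state()["tool_pos"],read_state()["wrist_force"])
E
```

```text
[ 0.56946575 -0.06179436  0.08235082] [-3.8692407   1.97535465  7.83962538]
```

View pics/s5.png

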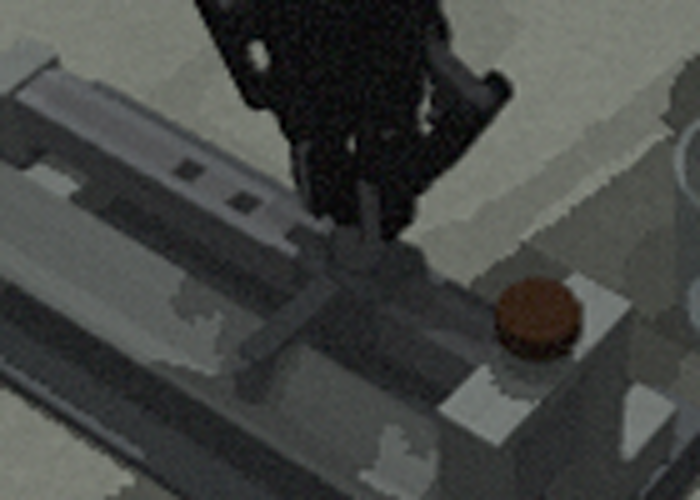

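The gripper still holds the knob low over the saddle at (355,230). Two holes are clear at (188,170) and (243,202), and the middle one shows just beside the saddle at (297,235). The height matches home and it is a firm stop, so I hand in.

```bash
python3 -c "
from workcell import *
print(finish_job())"
```

```text
the job is handed in; nothing more can be done
None
```

I moved the stop one hole toward the blade and handed the job in: the pin is pressed home by height and force readings, the knob is still gripped, and the tumbler and cup were not touched.

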